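# Set the length stop on the cut-off jig

## Task

Set the length stop of the cut-off jig: reaching in under the clear guard, nudge the stiff blue stop to the left until its black pointer lies on the red line, slowly and gently (under 20 N, well under 10 cm/s) and without running past the line. Then press the green lock lever fully down, leaving the pointer on the line. Leave everything else on the bench alone.

Things in the scene. Friction and masses are not known exactly. Their poses are not given: they have to be found in the camera images.
- jig: Cut-off jig screwed to the bench: brown board 240 mm (jig x) by 500 mm (jig y), 15 mm thick. Origin on the bench surface; board spans x -140 to 100, y -250 to 250 mm. x points away from the robot, y left along the rail, z up. Aluminium rail along y (x 17 to 57 mm, top 35 mm above the bench) carries the blue stop. White scale strip at x -47 to -13 mm, 17 mm above the bench.
- guard_edge (a point): Middle of the front (robot-side) lower edge of the clear guard sheet over the rail, 151 mm above the bench at jig x = 0. Sheet: x 0 to 98, y -180 to 180 mm, 6 mm thick, on two dark posts (16 mm wide, 180 mm high) at its rear corners. The front is open below the edge: reach the stop by leaning the tool in under the edge, about 35 to 45 degrees from vertical.
- stop (a joint): Travel of the stiff blue stop along the rail, m: 0 at the right-hand (-y) end, growing to the left (+y) to 0.18. It has no spring: dry friction of about 11 N must be overcome, and it stays where it is left.
- stop_face (a point): Centre of the flat right-hand (-y) end face of the blue stop, the face to push on, 61 mm above the bench, 25 mm behind the stop's front. Stop: 50 mm (jig x, 12 to 62 mm) by 110 mm (y) by 50 mm high (36 to 86 mm above the bench), too long to span with a gripper.
- stop_pointer (a point): The black pointer, 3 mm wide, at the middle of the stop's length (55 mm to the left of stop_face along jig y), lying over the white scale strip in front of the guard. A thin painted tongue that cannot be pushed.
- mark: The red line across the white scale strip, 4 mm wide (jig y), 34 mm long (jig x). Origin at its middle, axes parallel to the jig's. It lies to the left (+y) of the pointer at the start, 40 to 150 mm away. The stop is set when pointer and line have the same jig y.
- lock_lever (a joint): Angle of the green lock lever, rad: 0 raised (0 to 0.12 at the start, pointing up and towards the robot), 0.55 pressed fully down to level, where it meets a hard stop. It stays where it is left; pressing it takes about 4 to 8 N.
- lever_hinge (a point): Pivot of the green lock lever at the left end of the jig (jig x -26, y 200, 55 mm above the bench), outside the guard. The lever points towards the robot (jig -x): 100 mm long, 24 wide, 10 thick, its end a pad 34 mm wide, 12 thick. It rises at 0.55 rad minus its joint value above level. Press it straight down about 65 mm in front of the pivot; fully down, its top is 60 mm above the bench.
- pencil: bystander: red pencil, 170 mm long, lying on the front part of the jig's board; origin under its middle. Leave it alone.
- wire_brush: bystander: wire brush with wooden handle, 270 mm long, 35 mm high, lying on the bench; origin underneath near its middle. Leave it alone.
- glue: bystander: white glue bottle, 60 mm wide, 170 mm tall; origin under its centre. Leave it alone.
- paint_tin: bystander: paint tin, 84 mm wide, 100 mm tall; origin under its centre. Leave it alone.
- offcut: bystander: pale wood offcut 130 x 60 x 36 mm; origin under its centre. Leave it alone.
- screw_pot: bystander: blue plastic pot, 90 mm wide, 70 mm tall; origin under its centre. Leave it alone.
- batten: bystander: pale batten 190 x 22 x 22 mm; origin under its centre. Leave it alone.

How it is judged:
On the way, in this order (a step that is already met when the one before it is completed fails the run):
1. the pointer stands on the red line (within 2.5 mm) while the lock lever is still up (y of stop_pointer in the frame of mark between -0.0025 and 0.0025 m and value of joint lock_lever below 0.3 rad), for 0.3 s.
2. the lock lever is fully down, the pointer still on the line (y of stop_pointer in the frame of mark between -0.0025 and 0.0025 m and value of joint lock_lever above 0.5 rad), for 0.2 s.
At the end, for the whole second after the job is handed in: The pointer lies within 2.5 mm of the red line's middle along the rail, the stop is at rest, and the lock lever is fully down (above 0.50 of 0.55 rad) (all of step 2 and velocity of joint stop between -0.002 and 0.002 m/s); the robot touches nothing.
It fails at once if the pointer runs more than 4 mm past (to the left of) the red line (y of stop_pointer in the frame of mark above 0.004 m).
It fails at once if the stop is pushed with more than 25 N (contact force between stop and anything else above 25 N).
It fails at once if the stop shoots along the rail faster than 0.10 m/s (velocity of joint stop above 0.1 m/s).
It fails at once if a bystander on the bench or the jig's board is disturbed (moved more than 20 mm) (distance of any of pencil, wire_brush, glue, paint_tin, offcut, screw_pot, batten from where it was at the start of the episode above 0.02 m).
It also fails if it takes over 58 s, if anything falls off the work surface, if the arm or the gripper's body presses on something with over 40 N, if the wrist force passes 120 N, or if a joint passes its speed limit or range.

## Robot

A 6-joint arm with a two-finger parallel gripper is mounted at the origin on the work surface. World frame = base frame: x ahead of the robot, y to its left, z up, the work surface at z = 0. Lengths are in m, angles in rad, forces in N, time in s.
With the tool pointing down it reaches from about 0.2 to 0.875 m from the base axis. Payload 3.4 kg.
Tool frame: the origin (TCP) lies between the finger pads; the fingertips stand 22 mm ahead of it and the grasp point (between the pads) lies 3 mm ahead of it; z points along the fingers, y is the line along which they close (so a half turn about z gives the same grasp; the last joint's range is limited). The gripper opens to 94 mm and grips with 3 to 60 N. Pads are 16 mm wide; open, the fingers measure 119 mm over their backs; the gripper's body (75 mm by 177 mm) begins 78 mm behind the grasp point.
Start: joints at [1.136, 0.276, 1.505, -0, 1.361, -0.121], TCP at [0.178, 0.547, 0.203] pointing down, gripper open.
Joint ranges: [-2.89, 2.89], [-0.75, 2.08], [0.22, 2.7], [-1.18, 4.32], [0.11, 2.71], [-2.7, 2.7]. Speed limits (rad/s): [2.57, 2.57, 3.14, 3.14, 3.14, 3.14].

## Interface

Orientations are given as a unit quaternion [x, y, z, w].
In Python, from rig import * gives the robot as it stands. The module is installed in compiled form; this text tells all that it offers.
- The arm moves only by the tool carry_out, never from a script. Its argument "commands" is a list of rows, each a list of 7 numbers: the shift along the tool's x, y, z in m, then the turn, a rotation vector about the tool's x, y, z in rad, then the closure, from 0 (fully open) to 1 (shut). A call has 1 to 10 rows; each row is the pose to reach, as a shift and turn from the pose commanded when the call began, along the tool's axes at that moment; what a row does not reach only later rows make up. A row lasts 1/10 s, in which the tool goes at most 50 mm and 8.59 degrees, less where a joint would pass 70% of its speed; a pose out of reach is approached as far as the arm can. A call with a gripper value outside its range is refused whole. The fingers move at their own pace and stop on an object; "force" is the grip in N (left out, the last holds). Time passes only in rows, so rows that repeat a pose let the fingers close. It gives the time, the measured TCP pose, the force, the opening and the grip force at its end, in the units of the state.
- state(): the state, without advancing time (a new reading comes with each control period).
- grab_frame(name): name is "side" or "top"; returns a dict with "pixels" (480x640x3 uint8, red, green, blue), "camera_matrix" (3x3 intrinsics, pixels), "k1" (the pictures are not rectified: a ray, as slopes to the right and down, at radius r is drawn at 1 + k1 r^2 times it, then the intrinsics apply), "R" (3x3) and "t" (3): a world point X has camera coordinates R X + t. Camera axes: x right, y down, z forward; pixel columns grow to the right and rows downward; lengths in m; the calibration is good to about 2 mm. A picture is of the moment at which its call begins. There is no depth.
- finish_job(): hands the job in; it is judged then, once.
The state is a dict: "clock": time; "joint_positions": joint angles; "joint_velocities": joint speeds; "effort": joint torques, N m; "tool_pos": TCP position; "tcp_rot": TCP orientation; "contact_force": force on the tool from outside, world axes, zero at the start; "moment": the same for the moment, N m; "gripper_width": finger opening in m; "finger_force": force on a finger pad.
Only numpy, scipy, OpenCV 4.12 (cv2) and the standard library are available. Lean on these libraries where they do the work, as an engineer would, in place of code of your own. Each camera call takes 0.05 s, during which the arm holds its last target. There are 200 camera calls.

## Working session

There is one attempt and no reset: what is moved stays moved. The work goes in short steps, Python scripts to look and compute and a tool call to move; the robot and the scene stay as the last step left them, time stands still between calls to the robot, and variables do not carry over. Pictures are saved under pics/ and viewed, at most 10 in all, crops included, and the job is handed in when it is done.

Besides the shell and the picture viewer there is one more tool, called after "Call:" as name(argument=value, ...), one argument or row to a line, values as JSON. carry_out: Moves the arm, as the interface text tells. Its arguments: {"type":"object","properties":{"commands":{"type":"array","items":{"type":"array","items":{"type":"number"}}},"force":{"type":"number"}},"required":["commands"]}

```bash
mkdir -p pics; python3 - <<'E'
from rig import *
import cv2,numpy as np
for n in("side","top"):
    f=grab_frame(n); cv2.imwrite(f"pics/{n}0.png",f["pixels"][:,:,::-1])
    R,t=np.array(f["R"]),np.array(f["t"]); print(n,f["camera_matrix"],f["k1"],R.round(3),-R.T@t)
print(state())
E
```

```text
side [[570.29966837   0.         328.94091399]
 [  0.         570.29966837 235.37926183]
 [  0.           0.           1.        ]] -0.1084515923958062 [[ 0.878 -0.478  0.008]
 [-0.271 -0.511 -0.816]
 [ 0.394  0.714 -0.578]] [-0.0621643  -1.07700397  0.95294107]
top [[463.20997012   0.         317.09451349]
 [  0.         463.20997012 244.46377914]
 [  0.           0.           1.        ]] -0.12363697384784576 [[ 0.028 -1.    -0.003]
 [-0.98  -0.027 -0.197]
 [ 0.197  0.009 -0.98 ]] [ 0.28411958 -0.00958543  1.32026948]
{'clock': 0.1, 'joint_positions': array([ 1.13598685e+00,  2.76558868e-01,  1.50597101e+00, -2.14552500e-05,
        1.36068827e+00, -1.21033844e-01]), 'joint_velocities': array([ 4.48834124e-05, -9.23706792e-04, -4.55358426e-03,  7.81584804e-04,
       -1.30347178e-03,  2.08894302e-04]), 'effort': array([ 2.14251399e-03, -4.05455017e+01, -2.37778383e+01,  7.04049063e-02,
        2.98209605e-02, -2.41157255e-05]), 'tool_pos': array([0.17729747, 0.54646532, 0.20188993]), 'tcp_rot': array([ 1.56242736e-01,  9.87718354e-01, -7.84437715e-04, -2.12895906e-04]), 'contact_force': array([-0.15817898, -0.99790075,  0.67155095]), 'moment': array([-0.00566958, -0.03304381,  0.03287552]), 'finger_force': 0.0, 'gripper_width': 0.09375477302259057}
```

View pics/top0.png

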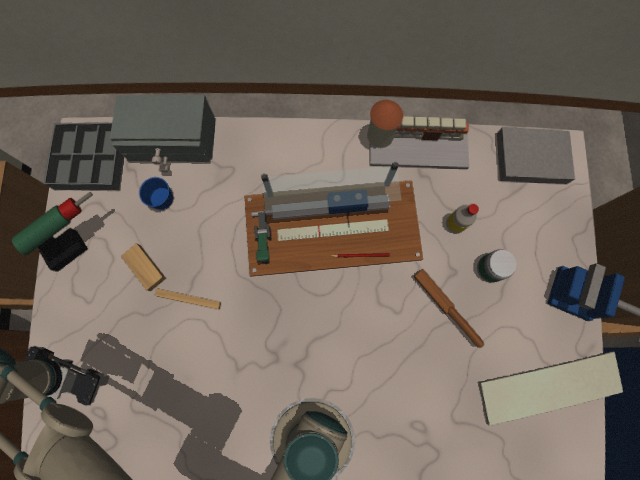

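View pics/side0.png

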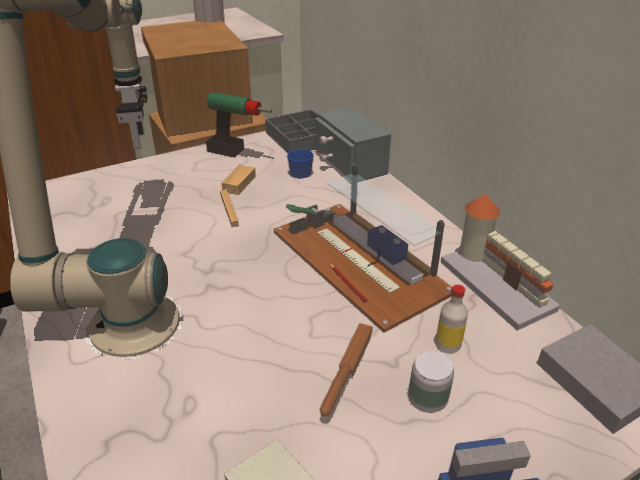

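The top view shows the jig near (335,228) px, with the stop at (348,200), the pointer at (348,218), the red line at (319,231) and the lever at (262,240). The side view shows the same layout, with the brush, tin and glue bottle to the right of the jig.

```bash
cat > h.py <<'E'
from rig import *
import cv2,numpy as np
def cast(f,px,z):
    K=f["camera_matrix"];p=np.array(px,float).reshape(-1,1,2)
    n=cv2.undistortPoints(p,np.array(K),np.array([f["k1"],0,0,0,0]),None,None,None) if 0 else cv2.undistortPoints(p,np.array(K),np.array([f["k1"],0,0,0.]))
    n=n.reshape(-1,2);R,t=np.array(f["R"]),np.array(f["t"]);c=-R.T@t
    d=np.c_[n,np.ones(len(n))]@R
    return c+d*((z-c[2])/d[:,2])[:,None]
def proj(f,X):
    R,t=np.array(f["R"]),np.array(f["t"]);r=cv2.Rodrigues(R)[0]
    return cv2.projectPoints(np.array(X,float).reshape(-1,1,3),r,t,np.array(f["camera_matrix"]),np.array([f["k1"],0,0,0.]))[0].reshape(-1,2)
E
python3 - <<'E'
from h import *
f=grab_frame("top");im=f["pixels"];hsv=cv2.cvtColor(im,cv2.COLOR_RGB2HSV)
roi=np.zeros(im.shape[:2],np.uint8);roi[175:285,238:430]=255
b=cv2.inRange(hsv,(3,90,50),(18,255,220))&roi
pts=np.argwhere(b)[:,::-1]
n,l,s,_=cv2.connectedComponentsWithStats(b);k=1+s[1:,4].argmax();print(s[k])
h=cv2.convexHull(np.concatenate([np.argwhere(l==i)[:,::-1] for i in range(1,n) if s[i,4]>150]).astype(np.float32))
W=cast(f,h,.015)[:,:2].astype(np.float32);r=cv2.minAreaRect(W);print("board",r)
w=cv2.inRange(hsv,(15,0,150),(60,110,255));w[:215]=0;w[245:]=0;w[:,:270]=0;w[:,395:]=0
w=cv2.morphologyEx(w,cv2.MORPH_CLOSE,np.ones((7,7)))
n,l,s,_=cv2.connectedComponentsWithStats(w);k=1+s[1:,4].argmax();print(s[k])
W=cast(f,np.argwhere(l==k)[:,::-1],.017)[:,:2].astype(np.float32);r2=cv2.minAreaRect(W);print("strip",r2)
c=cv2.resize(im[170:285,235:430],None,fx=4,fy=4,interpolation=cv2.INTER_CUBIC);cv2.imwrite("pics/c1.png",c[:,:,::-1])
E
```

```text
[ 245  181  178   95 8221]
board ((0.5648884177207947, -0.05015766620635986), (0.31189078092575073, 0.509933352470398), 6.906351566314697)
[ 278  220  110   21 1193]
strip ((0.5914731025695801, -0.04208455979824066), (0.032641276717185974, 0.3170994222164154), 7.00738000869751)
```

View pics/c1.png

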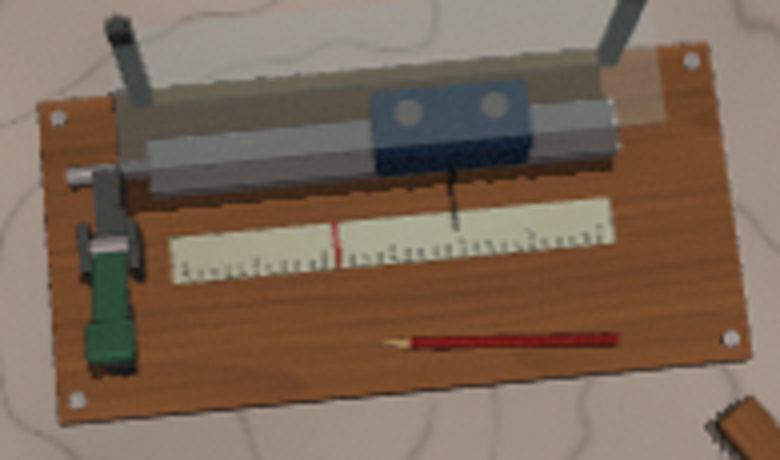

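The crop shows the board corners, the red line at crop (338,245), the pointer tip at (456,228), and the stop's right face at about x=530. I'll fit the jig frame from these.

```bash
python3 - <<'E'
from h import *
f=grab_frame("top");o=np.array([235,170])
u=lambda l:np.array(l)/4.+o-0.375
C=cast(f,u([(38,102),(710,43),(750,358),(62,424)]),.015)[:,:2]
J=np.array([(100,250),(100,-250),(-140,-250),(-140,250)])/1e3
S=cast(f,u([(170,239),(612,198),(615,243),(174,284)]),.017)[:,:2]
print("lens",[np.linalg.norm(C[i]-C[i-1]).round(4) for i in range(4)])
mj=J.mean(0);mc=C.mean(0);H=(J-mj).T@(C-mc);U,_,V=np.linalg.svd(H);R=(U@V).T
t=mc-R@mj;yaw=np.arctan2(R[1,0],R[0,0]);print("yaw",np.degrees(yaw),"t",t,"res",(C-(J@R.T+t)).round(4))
np.savez("jig.npz",R=R,t=t)
inv=lambda P:(P[:,:2]-t)@R
print("strip",inv(np.c_[S]).round(4))
print("line",inv(cast(f,u([(335,224),(341,267)]),.017)).round(4))
print("ptr",inv(cast(f,u([(452,175),(457,229)]),.019)).round(4))
print("stop top right",inv(cast(f,u([(527,80),(529,135)]),.086)).round(4),"left",inv(cast(f,u([(371,93),(374,150)]),.086)).round(4))
print("lever pad",inv(cast(f,u([(88,322),(134,318),(134,362),(90,366)]),.1)).round(4))
print("pencil",inv(cast(f,u([(380,343),(620,340)]),.019)).round(4))
print("rail right",inv(cast(f,u([(612,100)]),.035)).round(4))
E
```

```text
lens [np.float64(0.2404), np.float64(0.5005), np.float64(0.2384), np.float64(0.4946)]
yaw 6.927535949480213 t [ 0.620013   -0.03847186] res [[ 0.0001  0.    ]
 [-0.0006 -0.0006]
 [ 0.0006  0.003 ]
 [ 0.     -0.0025]]
strip [[-0.0133  0.1604]
 [-0.0128 -0.162 ]
 [-0.0463 -0.1599]
 [-0.0467  0.16  ]]
line [[-0.0134  0.0405]
 [-0.0455  0.0392]]
ptr [[ 0.0146 -0.0475]
 [-0.0258 -0.0468]]
stop top right [[ 0.0603 -0.1011]
 [ 0.0205 -0.0978]] left [[0.0609 0.0083]
 [0.0197 0.0103]]
lever pad [[-0.0853  0.2139]
 [-0.0855  0.1828]
 [-0.1154  0.185 ]
 [-0.1154  0.2146]]
pencil [[-0.1038  0.0168]
 [-0.1178 -0.1544]]
rail right [[ 0.0558 -0.168 ]]
```

```bash
cat >> h.py <<'E'
from scipy.spatial.transform import Rotation as Ro
g=np.load("jig.npz");JR=np.eye(3);JR[:2,:2]=g["R"];JT=np.r_[g["t"],0]
def go(tip,lean,say=""):
    """shift/turn in tool axes from present pose to fingertip position tip (jig frame, m), lean deg"""
    s,c=np.sin(np.radians(lean)),np.cos(np.radians(lean))
    T=JR@np.array([[-c,0,s],[0,1,0],[-s,0,-c]])
    P=JR@np.array(tip)+JT-T[:,2]*.022
    S=state();R0=Ro.from_quat(S["tcp_rot"])
    print(say,"shift",(R0.inv().apply(P-S["tool_pos"])).round(4),"turn",(R0.inv()*Ro.from_matrix(T)).as_rotvec().round(4),"world",P.round(3))
def where():
    S=state();R=Ro.from_quat(S["tcp_rot"]).as_matrix()
    print("t",S["clock"],"tip jig",(JR.T@(S["tool_pos"]+R[:,2]*.022-JT)).round(4),"Fjig",(JR.T@S["contact_force"]).round(2),"w",S["gripper_width"])
E
python3 -c "
from h import *
where();go((-.10,-.14,.28),45,'A')"
```

```text
t 0.2 tip jig [-0.3689  0.6342  0.1802] Fjig [ 0.17  0.12 -0.1 ] w 0.09396153939973916
A shift [-0.5558 -0.5956 -0.0929] turn [-0.1716 -0.7731 -0.4116] world [ 0.522 -0.191  0.296]
```

Call:
carry_out(
  commands=[
    [-0.1,-0.1,-0.09,0,0,0,1],
    [-0.1,-0.1,-0.09,0,0,0,1],
    [-0.1,-0.1,-0.09,0,0,0,1],
    [-0.556,-0.596,-0.093,-0.172,-0.773,-0.412,1],
    [-0.556,-0.596,-0.093,-0.172,-0.773,-0.412,1],
    [-0.556,-0.596,-0.093,-0.172,-0.773,-0.412,1],
    [-0.556,-0.596,-0.093,-0.172,-0.773,-0.412,1],
    [-0.556,-0.596,-0.093,-0.172,-0.773,-0.412,1],
    [-0.556,-0.596,-0.093,-0.172,-0.773,-0.412,1],
    [-0.556,-0.596,-0.093,-0.172,-0.773,-0.412,1],
  ],
  force=30,
)

```text
clock: 1.2
tool_pos: [0.3573, 0.1518, 0.2795]
tcp_rot: [-0.055, 0.929, 0.025, 0.364]
contact_force: [-0.8, -0.2, -1.1]
gripper_width: 0.0176
finger_force: 0.0
```

```bash
python3 -c "
from h import *
where();go((-.10,-.14,.28),45,'A')"
```

```text
t 1.2 tip jig [-0.2229  0.2206  0.2633] Fjig [-0.81 -0.14 -1.1 ] w 0.017590656126935517
A shift [-0.1025 -0.3604  0.0695] turn [ 0.0047 -0.0387 -0.0051] world [ 0.522 -0.191  0.296]
```

Call:
carry_out(
  commands=[
    [-0.1,-0.35,0.07,0,0,0,1],
    [-0.1,-0.35,0.07,0,0,0,1],
    [-0.1,-0.35,0.07,0,0,0,1],
    [-0.1,-0.35,0.07,0,0,0,1],
    [-0.1,-0.35,0.07,0,0,0,1],
    [-0.1,-0.35,0.07,0,0,0,1],
    [-0.1,-0.35,0.07,0,0,0,1],
    [-0.1,-0.35,0.07,0,0,0,1],
    [-0.1,-0.35,0.07,0,0,0,1],
    [-0.1,-0.35,0.07,0,0,0,1],
  ],
)

```text
clock: 2.2
tool_pos: [0.5085, -0.1072, 0.3042]
tcp_rot: [-0.043, 0.934, 0.02, 0.354]
contact_force: [-0.5, 0.3, 0.6]
gripper_width: 0.0003
finger_force: 0.0
```

```bash
python3 -c "
from h import *
where();go((-.11,-.14,.20),45,'A');go((.03,-.14,.06),45,'B')
f=grab_frame('side');cv2.imwrite('pics/s1.png',f['pixels'][:,:,::-1])"
```

```text
t 2.2 tip jig [-0.1044 -0.055   0.2877] Fjig [-0.5   0.39  0.58] w 0.00032581284346390764
A shift [ 0.0616 -0.086   0.063 ] turn [-0.0127 -0.0608 -0.0237] world [ 0.512 -0.193  0.216]
B shift [ 0.0496 -0.0834  0.2606] turn [-0.0127 -0.0608 -0.0237] world [ 0.651 -0.176  0.076]
```

View pics/s1.png

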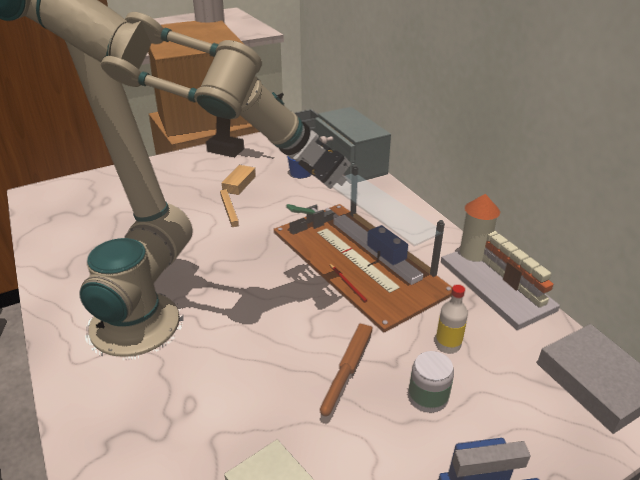

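The picture shows the arm leaning in toward the jig, with the gripper near (330,165) px and nothing disturbed. Next is waypoint A.

Call:
carry_out(
  commands=[
    [0.0,-0.086,0.0,-0.013,-0.061,-0.024,1],
    [0.0,-0.086,0.0,-0.013,-0.061,-0.024,1],
    [0.062,-0.086,0.063,-0.013,-0.061,-0.024,1],
    [0.062,-0.086,0.063,-0.013,-0.061,-0.024,1],
    [0.062,-0.086,0.063,-0.013,-0.061,-0.024,1],
    [0.062,-0.086,0.063,-0.013,-0.061,-0.024,1],
    [0.062,-0.086,0.063,-0.013,-0.061,-0.024,1],
    [0.062,-0.086,0.063,-0.013,-0.061,-0.024,1],
  ],
)

```text
clock: 3.05
tool_pos: [0.5508, -0.1346, 0.2691]
tcp_rot: [-0.033, 0.936, 0.006, 0.35]
contact_force: [-0.1, 0.1, -0.3]
gripper_width: 0.0004
finger_force: 0.0
```

```bash
python3 -c "
from h import *
where();go((-.11,-.14,.20),45,'A');go((.03,-.14,.06),45,'B')"
```

```text
t 3.05 tip jig [-0.0659 -0.088   0.2525] Fjig [-0.1   0.15 -0.31] w 0.00035977444436502854
A shift [ 0.0675 -0.0547  0.0132] turn [-0.0455 -0.0714 -0.0315] world [ 0.512 -0.193  0.216]
B shift [ 0.0535 -0.0455  0.2105] turn [-0.0455 -0.0714 -0.0315] world [ 0.651 -0.176  0.076]
```

```bash
python3 -c "
from h import *
s=state();print(s['joint_positions'].round(3),s['joint_velocities'].round(3),s['effort'].round(1))"
```

```text
[-0.68  -0.087  2.     0.674  0.779 -2.704] [ 0.002  0.006  0.012 -0.003 -0.027  0.   ] [  0.1 -19.3 -24.7   2.1  -1.4  -0. ]
```

Joint 6 has reached its limit, so I'll use the half-turned tool orientation instead.

Call:
carry_out(
  commands=[
    [0,0,-0.03,0,0,1.45,1],
    [0,0,-0.03,0,0,1.45,1],
    [0,0,-0.03,0,0,1.45,1],
    [0,0,-0.03,0,0,1.45,1],
    [0,0,-0.03,0,0,1.45,1],
    [0,0,-0.03,0,0,1.45,1],
    [0,0,-0.03,0,0,1.45,1],
    [0,0,-0.03,0,0,1.45,1],
    [0,0,-0.03,0,0,1.45,1],
    [0,0,-0.03,0,0,1.45,1],
  ],
)

```text
clock: 4.05
tool_pos: [0.5313, -0.136, 0.2923]
tcp_rot: [0.598, 0.721, 0.237, 0.257]
contact_force: [-0.2, -0.2, -0.5]
gripper_width: 0.0004
finger_force: 0.0
```

```bash
sed -i 's/\[\[-c,0,s\],\[0,1,0\],\[-s,0,-c\]\]/[[c,0,s],[0,-1,0],[s,0,-c]]/' h.py; python3 -c "
from h import *
where();go((-.11,-.14,.22),45,'A')
s=state();print(s['joint_positions'].round(3))"
```

```text
t 4.05 tip jig [-0.0855 -0.0871  0.2757] Fjig [-0.24 -0.16 -0.51] w 0.00043299850867348466
A shift [-0.0478 -0.0607  0.0285] turn [-0.0248  0.0917  1.6541] world [ 0.512 -0.193  0.236]
[-0.724 -0.136  1.979  0.652  0.858 -1.236]
```

Call:
carry_out(
  commands=[
    [-0.048,-0.06,0.028,-0.025,0.092,1.654,1],
    [-0.048,-0.06,0.028,-0.025,0.092,1.654,1],
    [-0.048,-0.06,0.028,-0.025,0.092,1.654,1],
    [-0.048,-0.06,0.028,-0.025,0.092,1.654,1],
    [-0.048,-0.06,0.028,-0.025,0.092,1.654,1],
    [-0.048,-0.06,0.028,-0.025,0.092,1.654,1],
    [-0.048,-0.06,0.028,-0.025,0.092,1.654,1],
    [-0.048,-0.06,0.028,-0.025,0.092,1.654,1],
    [-0.048,-0.06,0.028,-0.025,0.092,1.654,1],
    [-0.048,-0.06,0.028,-0.025,0.092,1.654,1],
  ],
)

```text
clock: 5.05
tool_pos: [0.5127, -0.1933, 0.2364]
tcp_rot: [0.917, 0.128, 0.379, 0.006]
contact_force: [0.6, -0.3, -0.9]
gripper_width: 0.0004
finger_force: 0.0
```

Call:
carry_out(
  commands=[
    [0,0,0,0,0,0.2,1],
    [0,0,0,0,0,0.2,1],
    [0,0,0,0,0,0.2,1],
  ],
)

```text
clock: 5.35
tool_pos: [0.5127, -0.1931, 0.2363]
tcp_rot: [0.925, 0.039, 0.377, -0.031]
contact_force: [-0.3, -0.3, 0.5]
gripper_width: 0.0007
finger_force: 0.0
```

```bash
python3 -c "
from h import *
where();go((-.09,-.14,.18),45,'A');go((.03,-.14,.06),45,'B')
s=state();print(s['joint_positions'].round(3))"
```

```text
t 5.35 tip jig [-0.1098 -0.1405  0.2206] Fjig [-0.36 -0.26  0.49] w 0.0006985342536753758
A shift [-0.0145  0.0001  0.0429] turn [-0.0016  0.0094 -0.0382] world [ 0.532 -0.19   0.196]
B shift [-0.0129  0.0003  0.2126] turn [-0.0016  0.0094 -0.0382] world [ 0.651 -0.176  0.076]
[-0.971 -0.035  2.09   0.911  0.907 -0.005]
```

Call:
carry_out(
  commands=[
    [-0.014,0,0.043,0,0.009,-0.038,1],
    [-0.014,0,0.043,0,0.009,-0.038,1],
    [-0.014,0,0.043,0,0.009,-0.038,1],
    [-0.014,0,0.07,0,0.009,-0.038,1],
    [-0.014,0,0.09,0,0.009,-0.038,1],
    [-0.014,0,0.11,0,0.009,-0.038,1],
    [-0.014,0,0.13,0,0.009,-0.038,1],
    [-0.014,0,0.13,0,0.009,-0.038,1],
  ],
)

```text
clock: 6.15
tool_pos: [0.5939, -0.1817, 0.1334]
tcp_rot: [0.922, 0.056, 0.382, -0.025]
contact_force: [0.9, 0.5, 0.6]
gripper_width: 0.0002
finger_force: 0.0
```

```bash
python3 -c "
from h import *
where();go((.03,-.14,.06),45,'B')
s=state();print(s['joint_positions'].round(3))
f=grab_frame('side');a=f['pixels'][120:340,220:500];cv2.imwrite('pics/s2.png',cv2.resize(a,None,fx=2.7,fy=2.7)[:,:,::-1])"
```

```text
t 6.15 tip jig [-0.0277 -0.1389  0.1178] Fjig [0.95 0.43 0.65] w 0.00018748546613209357
B shift [-0.0001  0.0013  0.0817] turn [-0.004   0.0002 -0.0008] world [ 0.651 -0.176  0.076]
[-0.779  0.202  2.162  1.249  0.627 -0.338]
```

View pics/s2.png

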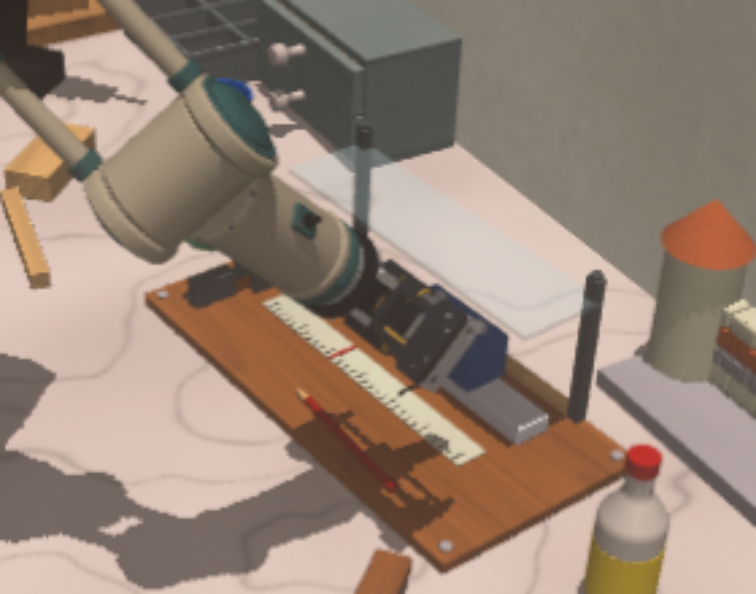

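The crop shows the tool leaning at 45° in front of the stop, with its fingertips just right of the stop's end face. Nothing is touched, so I'll insert.

Call:
carry_out(
  commands=[
    [0,0.001,0.02,0,0,0,1],
    [0,0.001,0.04,0,0,0,1],
    [0,0.001,0.055,0,0,0,1],
    [0,0.001,0.07,0,0,0,1],
    [0,0.001,0.08,0,0,0,1],
    [0,0.001,0.08,0,0,0,1],
  ],
)

```text
clock: 6.8
tool_pos: [0.6497, -0.1761, 0.0775]
tcp_rot: [0.922, 0.056, 0.382, -0.025]
contact_force: [-0.2, 0.1, -0.2]
gripper_width: 0.0002
finger_force: 0.0
```

```bash
python3 -c "
from h import *
where();go((.03,-.11,.06),45,'C')
s=state();print(s['joint_positions'].round(3))"
```

```text
t 6.8 tip jig [ 0.0284 -0.1402  0.062 ] Fjig [-0.14  0.07 -0.17] w 0.00020441175632554813
C shift [-0.0003 -0.0302  0.0026] turn [-0.0027 -0.0008 -0.0008] world [ 0.648 -0.146  0.076]
[-0.676  0.353  2.142  1.506  0.534 -0.551]
```

Call:
carry_out(
  commands=[
    [0,-0.003,0,0,0,0,1],
    [0,-0.006,0,0,0,0,1],
    [0,-0.009,0,0,0,0,1],
    [0,-0.012,0,0,0,0,1],
    [0,-0.015,0,0,0,0,1],
    [0,-0.017,0,0,0,0,1],
    [0,-0.018,0,0,0,0,1],
    [0,-0.019,0,0,0,0,1],
    [0,-0.02,0,0,0,0,1],
  ],
)

```text
clock: 7.7
tool_pos: [0.6466, -0.1556, 0.0762]
tcp_rot: [0.922, 0.056, 0.381, -0.025]
contact_force: [-0.2, 0.2, -0.9]
gripper_width: 0.001
finger_force: 0.0
```

Call:
carry_out(
  commands=[
    [0,-0.001,0,0,0,0,1],
    [0,-0.002,0,0,0,0,1],
    [0,-0.003,0,0,0,0,1],
    [0,-0.004,0,0,0,0,1],
    [0,-0.005,0,0,0,0,1],
    [0,-0.006,0,0,0,0,1],
    [0,-0.007,0,0,0,0,1],
    [0,-0.008,0,0,0,0,1],
  ],
)

```text
clock: 8.5
tool_pos: [0.6455, -0.1476, 0.0763]
tcp_rot: [0.922, 0.056, 0.381, -0.025]
contact_force: [-0.2, -0.1, -0.1]
gripper_width: 0.0004
finger_force: 0.0
```

```bash
python3 -c "
from h import *
where()
s=state();print(s['joint_positions'].round(3))"
```

```text
t 8.5 tip jig [ 0.0277 -0.1113  0.0607] Fjig [-0.24 -0.03 -0.13] w 0.00042775928918195084
[-0.627  0.337  2.177  1.575  0.504 -0.586]
```

Call:
carry_out(
  commands=[
    [0,-0.001,0,0,0,0,1],
    [0,-0.002,0,0,0,0,1],
    [0,-0.003,0,0,0,0,1],
    [0,-0.004,0,0,0,0,1],
    [0,-0.005,0,0,0,0,1],
    [0,-0.006,0,0,0,0,1],
    [0,-0.007,0,0,0,0,1],
    [0,-0.008,0,0,0,0,1],
  ],
)

```text
clock: 9.3
tool_pos: [0.6451, -0.1436, 0.0766]
tcp_rot: [0.923, 0.054, 0.381, -0.022]
contact_force: [0.3, -9.0, -0.7]
gripper_width: 0.0005
finger_force: 3.6
```

```bash
python3 -c "
from h import *
where()"
```

```text
t 9.3 tip jig [ 0.0277 -0.1074  0.061 ] Fjig [-0.79 -9.02 -0.65] w 0.0005116714388418522
```

Call:
carry_out(
  commands=[
    [0,-0.001,0,0,0,0,1],
    [0,-0.002,0,0,0,0,1],
    [0,-0.003,0,0,0,0,1],
    [0,-0.0045,0,0,0,0,1],
    [0,-0.006,0,0,0,0,1],
    [0,-0.008,0,0,0,0,1],
    [0,-0.01,0,0,0,0,1],
    [0,-0.012,0,0,0,0,1],
    [0,-0.014,0,0,0,0,1],
    [0,-0.016,0,0,0,0,1],
  ],
)

```text
clock: 10.3
tool_pos: [0.6434, -0.1296, 0.0767]
tcp_rot: [0.923, 0.053, 0.381, -0.02]
contact_force: [-0.5, -11.2, 0.1]
gripper_width: 0.0008
finger_force: 4.4
```

```bash
python3 -c "
from h import *
where();print(state()['joint_positions'].round(3))"
```

```text
t 10.3 tip jig [ 0.0277 -0.0935  0.0611] Fjig [ -1.81 -11.08   0.06] w 0.0008258132077579855
[-0.585  0.324  2.2    1.64   0.47  -0.616]
```

Call:
carry_out(
  commands=[
    [0,-0.0025,0,0,0,0,1],
    [0,-0.005,0,0,0,0,1],
    [0,-0.0075,0,0,0,0,1],
    [0,-0.01,0,0,0,0,1],
    [0,-0.0125,0,0,0,0,1],
    [0,-0.015,0,0,0,0,1],
    [0,-0.0175,0,0,0,0,1],
    [0,-0.02,0,0,0,0,1],
    [0,-0.0225,0,0,0,0,1],
    [0,-0.025,0,0,0,0,1],
  ],
)

```text
clock: 11.3
tool_pos: [0.6403, -0.1045, 0.0767]
tcp_rot: [0.923, 0.053, 0.381, -0.021]
contact_force: [-0.1, -11.7, -0.4]
gripper_width: 0.0008
finger_force: 4.4
```

Call:
carry_out(
  commands=[
    [0,-0.0025,0,0,0,0,1],
    [0,-0.005,0,0,0,0,1],
    [0,-0.0075,0,0,0,0,1],
    [0,-0.01,0,0,0,0,1],
    [0,-0.0125,0,0,0,0,1],
    [0,-0.015,0,0,0,0,1],
    [0,-0.0175,0,0,0,0,1],
    [0,-0.02,0,0,0,0,1],
    [0,-0.022,0,0,0,0,1],
    [0,-0.024,0,0,0,0,1],
  ],
)

```text
clock: 12.3
tool_pos: [0.6373, -0.0803, 0.0766]
tcp_rot: [0.923, 0.053, 0.381, -0.021]
contact_force: [-0.5, -10.7, -0.4]
gripper_width: 0.0006
finger_force: 4.3
```

```bash
python3 -c "
from h import *
where();print(state()['joint_positions'].round(3))
for n,(a,b,c,d) in dict(side=(200,300,290,420),top=(170,285,235,430)).items():
    f=grab_frame(n);cv2.imwrite(f'pics/{n}3.png',cv2.resize(f['pixels'][a:b,c:d],None,fx=4,fy=4,interpolation=cv2.INTER_CUBIC)[:,:,::-1])"
```

```text
t 12.3 tip jig [ 0.0276 -0.0437  0.061 ] Fjig [ -1.83 -10.54  -0.36] w 0.0005854892340848698
[-0.483  0.301  2.247  1.788  0.417 -0.687]
```

View pics/side3.png

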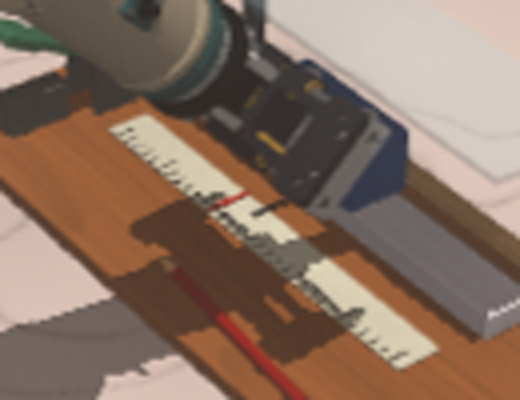

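The side crop shows the red line from (210,210) to (245,192) and the pointer from (255,215) to (285,203), both clearly visible and close together.

```bash
cat >> h.py <<'E'
def gap(n="side"):
    f=grab_frame(n);R=[]
    # rectify strip, 4 px per mm: rows jig x -12..-48, cols jig y +90..-0
    ys=np.arange(.10,-.06,-.00025);xs=np.arange(-.008,-.052,-.00025)
    X,Y=np.meshgrid(xs,ys,indexing="ij");P=np.c_[X.ravel(),Y.ravel(),np.full(X.size,.0175)]@JR.T+JT
    m=proj(f,P).reshape(*X.shape,2).astype(np.float32)
    im=cv2.remap(f["pixels"],m[...,0],m[...,1],cv2.INTER_CUBIC);return im,ys,xs
E
python3 -c "
from h import *
f=grab_frame('side');u=lambda l:np.array(l)/4.+[290,200]-.375
inv=lambda P:(P-JT)@JR
print(inv(cast(f,u([(210,210),(245,192),(255,215),(285,203),(148,118),(438,350)]),.0175)).round(4))
a=gap('side')[0];b=gap('top')[0];cv2.imwrite('pics/g1.png',np.vstack([a,b])[:,:,::-1])"
```

```text
[[-0.0468  0.0365  0.0175]
 [-0.0148  0.0392  0.0175]
 [-0.0251  0.0144  0.0175]
 [ 0.      0.0135  0.0175]
 [-0.018   0.1504  0.0175]
 [-0.0162 -0.1638  0.0175]]
```

View pics/g1.png

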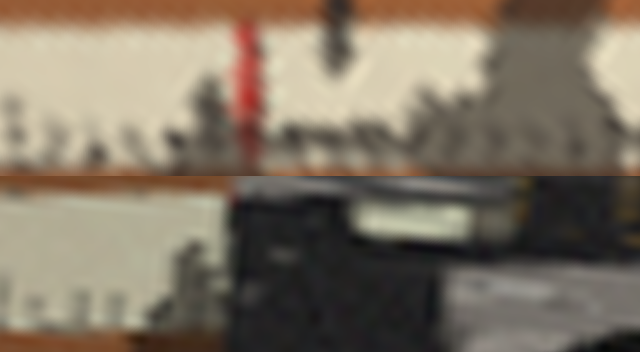

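The rectified side strip has the line at column 248 and the pointer at column 337, a gap of about 22.3 mm. The gripper hides it from the top camera. I'll compare the saved start pictures to calibrate the pointer's height parallax.

```bash
cat >> h.py <<'E'
def cols(f,pix,lo,hi):
    """jig y of red line and dark pointer in a strip rectified at z=17.5 mm"""
    ys=np.arange(hi,lo,-.00025);xs=np.arange(-.016,-.023,-.0005)
    X,Y=np.meshgrid(xs,ys,indexing="ij");P=np.c_[X.ravel(),Y.ravel(),np.full(X.size,.0175)]@JR.T+JT
    m=proj(f,P).reshape(*X.shape,2).astype(np.float32)
    im=cv2.remap(pix,m[...,0],m[...,1],cv2.INTER_LINEAR).astype(float).mean(0)
    red=np.clip(im[:,0]-im[:,1]-50,0,None);dk=np.clip(.75*np.median(im[:,0])-im[:,0],0,None)
    r=(red*ys).sum()/red.sum();p=(dk*ys).sum()/dk.sum()
    sp=lambda w,c:np.sqrt((w*(ys-c)**2).sum()/w.sum())
    print("line %.4f (sd %.4f) ptr %.4f (sd %.4f) gap %.4f"%(r,sp(red,r),p,sp(dk,p),r-p))
E
python3 -c "
from h import *
for n in('side','top'):
    f=grab_frame(n);cols(f,cv2.imread(f'pics/{n}0.png')[:,:,::-1],-.07,.06)
f=grab_frame('side');cols(f,f['pixels'],-.01,.06)"
```

```text
line 0.0385 (sd 0.0012) ptr -0.0477 (sd 0.0014) gap 0.0861
line 0.0418 (sd 0.0006) ptr -0.0457 (sd 0.0009) gap 0.0876
line 0.0384 (sd 0.0012) ptr 0.0158 (sd 0.0017) gap 0.0226
```

Call:
carry_out(
  commands=[
    [0,-0.002,0,0,0,0,1],
    [0,-0.004,0,0,0,0,1],
    [0,-0.006,0,0,0,0,1],
    [0,-0.008,0,0,0,0,1],
    [0,-0.01,0,0,0,0,1],
    [0,-0.012,0,0,0,0,1],
    [0,-0.014,0,0,0,0,1],
    [0,-0.016,0,0,0,0,1],
    [0,-0.018,0,0,0,0,1],
    [0,-0.019,0,0,0,0,1],
  ],
)

```text
clock: 13.7
tool_pos: [0.6348, -0.061, 0.0767]
tcp_rot: [0.923, 0.053, 0.381, -0.021]
contact_force: [0.7, -11.0, -0.4]
gripper_width: 0.0003
finger_force: 4.5
```

```bash
python3 -c "
from h import *
where()
f=grab_frame('side');cols(f,f['pixels'],-.01,.06)"
```

```text
t 13.7 tip jig [ 0.0275 -0.0243  0.0611] Fjig [ -0.65 -10.95  -0.45] w 0.0002747595534950876
line 0.0392 (sd 0.0004) ptr 0.0196 (sd 0.0206) gap 0.0196
```

Call:
carry_out(
  commands=[
    [0,-0.001,0,0,0,0,1],
    [0,-0.002,0,0,0,0,1],
    [0,-0.003,0,0,0,0,1],
    [0,-0.003,0,0,0,0,1],
  ],
)

```text
clock: 14.15
tool_pos: [0.6345, -0.0579, 0.0767]
tcp_rot: [0.923, 0.053, 0.381, -0.021]
contact_force: [-0.9, -10.3, 1.0]
gripper_width: 0.0001
finger_force: 4.4
```

```bash
python3 -c "
from h import *
where()
a=gap('side')[0][:,100:420];cv2.imwrite('pics/g2.png',cv2.resize(a,None,fx=2,fy=2)[:,:,::-1])"
```

```text
t 14.15 tip jig [ 0.0275 -0.0211  0.0611] Fjig [ -2.1  -10.14   0.98] w 0.0001354949619615608
```

View pics/g2.png

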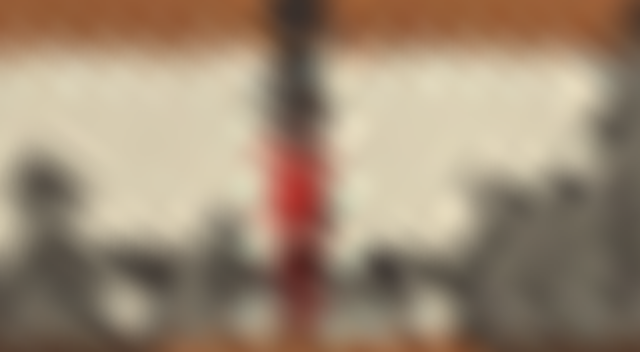

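The rectified view shows the pointer at column 298 and the line at 296, so the apparent gap is about 0.2 mm. With the parallax correction it is about 1.5 mm short. I'll push a final 0.8 mm, then back away.

Call:
carry_out(
  commands=[
    [0,-0.0005,0,0,0,0,1],
    [0,-0.001,0,0,0,0,1],
    [0,-0.001,0,0,0,0,1],
  ],
)

```text
clock: 14.5
tool_pos: [0.6343, -0.057, 0.0767]
tcp_rot: [0.923, 0.053, 0.381, -0.021]
contact_force: [-0.3, -10.5, 0.5]
gripper_width: 0.0003
finger_force: 4.4
```

```bash
python3 -c "
from h import *
where()"
```

```text
t 14.5 tip jig [ 0.0275 -0.0202  0.0611] Fjig [ -1.6  -10.39   0.54] w 0.0002867708128689667
```

Call:
carry_out(
  commands=[
    [0,0.01,0,0,0,0,1],
    [0,0.02,0,0,0,0,1],
    [0,0.03,0,0,0,0,1],
    [0,0.03,-0.03,0,0,0,1],
    [0,0.03,-0.07,0,0,0,1],
    [0,0.03,-0.11,0,0,0,1],
    [0,0.03,-0.15,0,0,0,1],
    [0,0.03,-0.19,0,0,0,1],
    [0,0.03,-0.23,0,0,0,1],
    [0,0.03,-0.24,0,0,0,1],
  ],
)

```text
clock: 15.5
tool_pos: [0.4679, -0.1031, 0.249]
tcp_rot: [0.922, 0.057, 0.382, -0.023]
contact_force: [-0.4, -0.3, 1.1]
gripper_width: 0.0004
finger_force: 0.0
```

```bash
python3 -c "
from h import *
where();print(state()['joint_positions'].round(3))
f=grab_frame('top')
cv2.imwrite('pics/t4.png',np.vstack([cv2.resize(f['pixels'][175:285,238:430],None,fx=3,fy=3,interpolation=cv2.INTER_CUBIC),cv2.resize(gap('top')[0][:,100:388],None,fx=2,fy=1)])[:,:,::-1])"
```

```text
t 15.5 tip jig [-0.1433 -0.0458  0.2334] Fjig [-0.47 -0.25  1.08] w 0.0003796726486835994
[-0.919 -0.217  2.203  0.882  0.913  0.052]
```

View pics/t4.png

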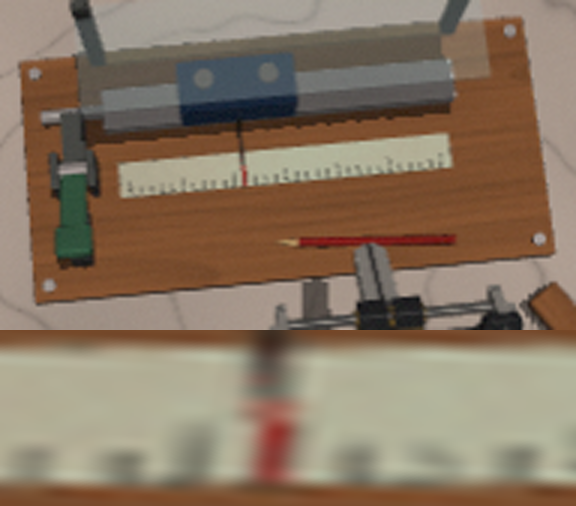

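The top view and its rectified strip show the pointer (column 271) on the red line (column 273), within about 0.3 mm. Next is the lever, at (75,215) in the crop.

```bash
python3 -c "
from h import *
go((-.091,.20,.15),20,'L')"
```

```text
L shift [-0.0124 -0.2461  0.097 ] turn [-0.0011 -0.4368  0.0006] world [0.498 0.148 0.171]
```

Call:
carry_out(
  commands=[
    [-0.012,-0.246,0.097,0,-0.437,0,1],
    [-0.012,-0.246,0.097,0,-0.437,0,1],
    [-0.012,-0.246,0.097,0,-0.437,0,1],
    [-0.012,-0.246,0.097,0,-0.437,0,1],
    [-0.012,-0.246,0.097,0,-0.437,0,1],
    [-0.012,-0.246,0.097,0,-0.437,0,1],
    [-0.012,-0.246,0.097,0,-0.437,0,1],
    [-0.012,-0.246,0.097,0,-0.437,0,1],
    [-0.012,-0.246,0.097,0,-0.437,0,1],
    [-0.012,-0.246,0.097,0,-0.437,0,1],
  ],
)

```text
clock: 16.6
tool_pos: [0.4975, 0.1493, 0.1683]
tcp_rot: [0.983, 0.062, 0.17, -0.012]
contact_force: [-0.0, -0.9, -0.0]
gripper_width: 0.0006
finger_force: 0.0
```

```bash
python3 -c "
from h import *
where();go((-.091,.20,.15),20,'L');go((-.091,.20,.11),20,'L2');go((-.091,.20,.058),20,'L3');print(state()['joint_positions'].round(3))"
```

```text
t 16.6 tip jig [-0.0916  0.2012  0.1476] Fjig [-0.11 -0.91 -0.01] w 0.0005709650722392381
L shift [ 0.0012  0.0011 -0.0021] turn [-0.0042  0.0058  0.0038] world [0.498 0.148 0.171]
L2 shift [-0.0122  0.0012  0.0356] turn [-0.0042  0.0058  0.0038] world [0.498 0.148 0.131]
L3 shift [-0.0297  0.0014  0.0845] turn [-0.0042  0.0058  0.0038] world [0.498 0.148 0.079]
[ 0.166  0.038  1.955 -0.015  0.806  1.62 ]
```

Call:
carry_out(
  commands=[
    [-0.004,0.001,0.012,0,0,0,1],
    [-0.008,0.001,0.024,0,0,0,1],
    [-0.012,0.001,0.035,0,0,0,1],
    [-0.014,0.001,0.042,0,0,0,1],
    [-0.017,0.001,0.049,0,0,0,1],
    [-0.019,0.001,0.056,0,0,0,1],
    [-0.022,0.001,0.063,0,0,0,1],
    [-0.025,0.001,0.07,0,0,0,1],
    [-0.027,0.001,0.077,0,0,0,1],
    [-0.03,0.001,0.084,0,0,0,1],
  ],
)

```text
clock: 17.6
tool_pos: [0.4994, 0.1478, 0.0806]
tcp_rot: [0.983, 0.06, 0.173, -0.012]
contact_force: [-1.7, 0.0, 4.2]
gripper_width: 0.0004
finger_force: 1.6
```

```bash
python3 -c "
from h import *
where()"
```

```text
t 17.6 tip jig [-0.0897  0.1995  0.0599] Fjig [-1.64  0.23  4.21] w 0.00039213054190393544
```

Call:
carry_out(
  commands=[
    [-0.001,0,0.002,0,0,0,1],
    [-0.002,0,0.005,0,0,0,1],
    [-0.003,0,0.007,0,0,0,1],
    [-0.003,0,0.007,0,0,0,1],
  ],
)

```text
clock: 18.0
tool_pos: [0.4984, 0.1476, 0.0728]
tcp_rot: [0.983, 0.06, 0.172, -0.012]
contact_force: [0.3, -0.3, 0.2]
gripper_width: 0.0004
finger_force: 0.3
```

```bash
python3 -c "
from h import *
where()"
```

```text
t 18.0 tip jig [-0.0908  0.1995  0.0521] Fjig [ 0.29 -0.32  0.15] w 0.00042483507859156217
```

```bash
python3 -c "
from h import *
f=grab_frame('side');g=grab_frame('top')
a=cv2.resize(f['pixels'][170:270,250:390],(700,500)) ;
a=cv2.resize(f['pixels'][170:260,250:350],(400,360),interpolation=cv2.INTER_CUBIC);b=cv2.resize(g['pixels'][190:280,235:335],(400,360),interpolation=cv2.INTER_CUBIC)
cv2.imwrite('pics/l5.png',np.hstack([a,b])[:,:,::-1])
J=lambda a:np.array([(-.026-.1*np.cos(a)+.005*0,.2,.055+.1*np.sin(a))])@JR.T+JT
for a in (0,.25,.5): print(a,proj(f,J(a)),proj(g,J(a)))"
```

```text
0 [[285.13396131 222.39648726]] [[264.74663731 267.0619706 ]]
0.25 [[285.76387143 214.68845507]] [[263.62250762 264.57186933]]
0.5 [[288.26938287 206.65884584]] [[262.365383   259.85898948]]
```

View pics/l5.png

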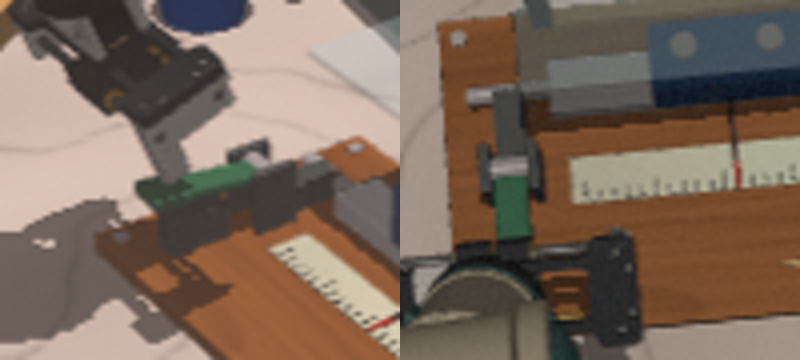

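The crop shows the finger at the lever at (180,185), and the lever looks nearly but not fully level. The pointer is still on the line at (737,165) in the top half. I'll check the numbers.

```bash
python3 -c "
from h import *
f=grab_frame('side')
S=state();R=Ro.from_quat(S['tcp_rot']).as_matrix();tip=S['tool_pos']+R[:,2]*.022
print('tip px',proj(f,tip), 'crop',(proj(f,tip)-[250,170])*4)
for a in(0,.1,.2):
  x=lambda r,y,h:JR@np.array([-.026-r*np.cos(a)-h*np.sin(a)*0,.2+y,.055+r*np.sin(a)+h])+JT
  P=[x(.1,-.017,.006),x(.1,.017,.006),x(.1,-.017,-.006),x(.066,-.017,.006),x(.03,-.012,.005)]
  print(a,((proj(f,P)-[250,170])*4).round(0).tolist())
h=cv2.cvtColor(f['pixels'],cv2.COLOR_RGB2HSV);m=cv2.inRange(h,(45,90,20),(90,255,255));m[:170]=0;m[250:]=0;m[:,:270]=0;m[:,340:]=0
c=max(cv2.findContours(m,0,2)[0],key=cv2.contourArea).reshape(-1,2);print(((c-[250,170])*4).tolist())
where();print(S['effort'].round(1))
"
```

```text
tip px [[295.95851137 219.18584795]] crop [[183.83404547 196.74339182]]
0 [[153.0, 214.0], [128.0, 191.0], [154.0, 228.0], [194.0, 198.0], [233.0, 180.0]]
0.1 [[153.0, 202.0], [128.0, 179.0], [154.0, 216.0], [194.0, 190.0], [233.0, 177.0]]
0.2 [[155.0, 189.0], [129.0, 167.0], [155.0, 203.0], [195.0, 182.0], [233.0, 173.0]]
[[228, 164]]
t 18.15 tip jig [-0.0902  0.1995  0.0525] Fjig [-0.82  0.89  0.21] w 0.0004876503552959153
[  0.  -28.2 -18.7  -0.   -1.8   0. ]
```

Call:
carry_out(
  commands=[
    [-0.001,0,0.002,0,0,0,1],
    [-0.001,0,0.004,0,0,0,1],
    [-0.001,0,0.004,0,0,0,1],
  ],
)

```text
clock: 18.45
tool_pos: [0.499, 0.1477, 0.0689]
tcp_rot: [0.983, 0.06, 0.172, -0.012]
contact_force: [-0.7, -0.1, 1.4]
gripper_width: 0.0008
finger_force: 0.8
```

```bash
python3 -c "
from h import *
where()"
```

```text
t 18.45 tip jig [-0.0902  0.1994  0.0482] Fjig [-0.75 -0.02  1.42] w 0.0007638630778912313
```

```bash
python3 -c "
from h import *
def edge(pix):
    p=pix.astype(int);m=((p[...,1]>p[...,0]*1.25)&(p[...,1]>p[...,2]*1.05)&(p[...,1]>35)).astype(np.uint8);q=np.zeros_like(m);q[190:240,275:325]=m[190:240,275:325]
    k=cv2.connectedComponentsWithStats(q);l=1+k[2][1:,4].argmax();y,x=np.where(k[1]==l)
    print(len(x),k[2][l][:4],[(c,y[x==c].min(),y[x==c].max()) for c in range(x.min(),x.max()+1,3)])
edge(cv2.imread('pics/side0.png')[:,:,::-1])
f=grab_frame('side');edge(f['pixels'])
for a in(-.1,0,.1,.2,.5):
  x=lambda r,y,h:JR@np.array([-.026-r*np.cos(a)-h*np.sin(a),.2+y,.055+r*np.sin(a)+h*np.cos(a)])+JT
  P=[x(.1,-.017,.006),x(.1,.017,.006),x(.1,-.017,-.006),x(.066,-.017,.006),x(.03,-.012,.005)]
  print(a,proj(f,P).round(1).tolist())
S=state();R=Ro.from_quat(S['tcp_rot']).as_matrix();print(proj(f,S['tool_pos']+R[:,2]*.022))
"
```

```text
84 [287 205  27   8] [(287, np.int64(205), np.int64(206)), (290, np.int64(205), np.int64(208)), (293, np.int64(206), np.int64(208)), (296, np.int64(207), np.int64(209)), (299, np.int64(208), np.int64(210)), (302, np.int64(208), np.int64(210)), (305, np.int64(209), np.int64(210)), (308, np.int64(209), np.int64(211)), (311, np.int64(210), np.int64(211))]
88 [295 211  19  10] [(295, np.int64(219), np.int64(219)), (298, np.int64(214), np.int64(219)), (301, np.int64(213), np.int64(217)), (304, np.int64(212), np.int64(216)), (307, np.int64(211), np.int64(216)), (310, np.int64(211), np.int64(215)), (313, np.int64(212), np.int64(212))]
-0.1 [[288.7, 226.3], [282.3, 220.7], [288.5, 229.9], [298.9, 221.4], [308.4, 215.8]]
0 [[288.3, 223.4], [281.9, 217.9], [288.4, 227.0], [298.5, 219.5], [308.2, 215.0]]
0.1 [[288.1, 220.5], [281.7, 214.9], [288.6, 223.9], [298.4, 217.6], [308.1, 214.2]]
0.2 [[288.3, 217.4], [281.8, 211.9], [289.2, 220.7], [298.5, 215.7], [308.0, 213.3]]
0.5 [[290.6, 208.1], [284.1, 202.7], [292.5, 210.7], [299.8, 209.7], [308.5, 210.8]]
[[296.02721364 220.41720893]]
```

Call:
carry_out(
  commands=[
    [-0.001,0,0.003,0,0,0,1],
    [-0.002,0,0.006,0,0,0,1],
    [-0.002,0,0.006,0,0,0,1],
  ],
)

```text
clock: 18.8
tool_pos: [0.499, 0.1477, 0.0622]
tcp_rot: [0.983, 0.06, 0.172, -0.012]
contact_force: [-1.4, -0.3, 0.1]
gripper_width: 0.0006
finger_force: 0.4
```

```bash
python3 -c "
from h import *
where()"
```

```text
t 18.8 tip jig [-0.0903  0.1995  0.0415] Fjig [-1.39 -0.18  0.08] w 0.0005779335954779356
```

```bash
cat >> h.py <<'E'
def amap(pix,r0,r1,c0,c1):
    p=pix.astype(int)
    for r in range(r0,r1):
        s=""
        for c in range(c0,c1):
            R,G,B=p[r,c];v=max(R,G,B);mn=min(R,G,B)
            s+="G" if G>1.2*R and G>35 and G>1.05*B else "b" if R>1.35*B and R>1.15*G else "." if v>150 else "o" if v>85 else "d" if v>50 else "#"
        print(r,s)
E
python3 -c "
from h import *
f=grab_frame('side');amap(f['pixels'],198,236,278,324)
S=state();R=Ro.from_quat(S['tcp_rot']).as_matrix();print(proj(f,[S['tool_pos']+R[:,2]*d for d in(.022,0,-.03)]).round(1).tolist())
g=grab_frame('top');amap(g['pixels'],225,275,250,285)
"
```

```text
198 ddddddddddddooddddddooooooooooo...............
199 bdddddddddddddddddoooooooooooo................
200 bddddddddddddddddoooooooooooo.................
201 ooodddddddddddddoooooooooooo..................
202 ...oddddddddddoooooooooooo....................
203 .....odddddddoooooooooooo.....................
204 ......odddddoooooooooooo......................
205 ......odddoooooooooooo.............oooo.......
206 .......oooooooooooooo...........oooooddo......
207 .......oooooddooooo...........oooooodddo......
208 .......ooooddooooo...........ooddo..oodo......
209 ........oooooooooo...........dddoo....oo......
210 ........oooooooooo...........dddooo.......ooob
211 .........ooooooooo...........dGGGGoo..oooooodd
212 .........oooooooooo........oGGGGGGGGoooooddddd
213 ..........ooooooooo.....oGGGGGGGGGGooooddddddd
214 ..........oooooooooo..GGGGGGGGGGGGGddddddddddd
215 ...........oooooooooGGGGGGGGGGGGGGGddddddddddd
216 ...........ooooooooGGGGGGGGGGGGGGGdddddddddddd
217 ..........odooooodGGGGGGGGGGGGGddddddddddddddd
218 .......oodddddooddddGGGGGGGGdddddddddddddddddd
219 ......ddddddddddddddGGGGG
[... 2186 characters left out ...]
##############dbb###
258 ddoooooodddG#########bbbbbbbbbbbb##
259 ooooddooooooddG#####bbbbbbbbbbbbb##
260 ddddddddddoooodd#####bbbbbbbbbbbb##
261 ddddddddddddooodG###bbbbbbbbbbbbb##
262 ddddddddddddddoodd###bbbbbbbbbbbb##
263 dddddddddddddddood###bbbbbbbbbbbb##
264 ddddddddddddddddood##bbbbbbbbbbbb##
265 dddddddddddddddddddd#dbbbbbbbbbbb##
266 ddddddddddddddddddddddbbbbbbbbbbbb#
267 ddddddddddddddddoooooddbbbbbbbbbbd#
268 oooodddddddddddoooooodd#bbbbbbbbb##
269 oooooodddddddddooooooddGbbbbbbbbb##
270 ddddddodoooooddoooooood##bb########
271 oooooooooooooddooooooodG###########
272 oooooooooooooddoooooood#G##########
273 oooooooooooooddooooooooGGG##ddddd##
274 oooooooooooooddoooooooddG#Gdo.odddd
```

Call:
carry_out(
  commands=[
    [-0.0005,0,0.0015,0,0,0,1],
    [-0.001,0,0.003,0,0,0,1],
    [-0.001,0,0.003,0,0,0,1],
  ],
)

```text
clock: 19.2
tool_pos: [0.4999, 0.1478, 0.0606]
tcp_rot: [0.983, 0.06, 0.173, -0.012]
contact_force: [-5.4, -2.7, 10.0]
gripper_width: 0.0001
finger_force: 5.1
```

```bash
python3 -c "
from h import *
where()
f=grab_frame('side');amap(f['pixels'],208,230,282,318)"
```

```text
t 19.2 tip jig [-0.0892  0.1995  0.0399] Fjig [-5.71 -2.02 10.03] w 0.0001192209700403843
208 ....ooooddooooo..........ooddo..oodo
209 ....oooodooooo...........dddoo....oo
210 .....ooooooooo...........dddoo......
211 .....oooooooooo..........dGGGGoo..oo
212 .....oooooooooo........oGGGGGGGGoooo
213 ......ooooooooo......oGGGGGGGGGooood
214 ......oooooooooo..oGGGGGGGGGGGGddddd
215 .......oooooooooGGGGGGGGGGGGGGGddddd
216 .......oooooooooGGGGGGGGGGGGGGdddddd
217 .......odooooooGGGGGGGGGGGGGdddddddd
218 ....ooddddoooddGGGGGGGGGGddddddddddd
219 ..odddddddddddddGGGGGGdddddddddddddd
220 .oddddddddddddddGGGddddddddddddddddd
221 ..dddddddddddGGGGddddddddddddddddddd
222 ..odddddddGGddGGddddddddddddbbbddddd
223 ...ddddddddddddddddddddddbbbbbbddddd
224 ...bodGGGddddddddddddddddbbbbbbddddd
225 bbbbbddGGddddddddddddddddbbbbbbbdddd
226 bbbbbbdddddddddddddddddddbbbbbbbdddd
227 bbbbbbbbdddddddddddddddddbbbbbbbddbb
228 bbbbbbbbdddddddddddddddddbbbbbbbbbbb
229 bbbbbbbbdddddddddddddddbbbbbbbbbbbbb
```

Call:
carry_out(
  commands=[
    [0,0,0.001,0,0,0,1],
    [0,0,0.002,0,0,0,1],
    [0,0,0.002,0,0,0,1],
    [0,0,0.002,0,0,0,1],
  ],
)

```text
clock: 19.65
tool_pos: [0.5001, 0.1479, 0.06]
tcp_rot: [0.983, 0.06, 0.173, -0.012]
contact_force: [-11.7, -1.8, 23.9]
gripper_width: 0.0006
finger_force: 11.9
```

```bash
python3 -c "
from h import *
where();go((-.13,.2,.19),20)"
```

```text
t 19.65 tip jig [-0.089   0.1995  0.0393] Fjig [-11.84  -0.38  23.94] w 0.0005509307834029843
 shift [ 0.0131 -0.0011 -0.1556] turn [-0.0035 -0.0004  0.0008] world [0.459 0.143 0.211]
```

The hard stop is reached: 24 N with almost no movement. I'll retreat.

Call:
carry_out(
  commands=[
    [0.002,0,-0.008,0,0,0,1],
    [0.005,0,-0.02,0,0,0,1],
    [0.01,0,-0.06,0,0,0,1],
    [0.012,0,-0.1,0,0,0,1],
    [0.012,0,-0.14,0,0,0,1],
    [0.012,0,-0.18,0,0,0,1],
    [0.012,0,-0.22,0,0,0,1],
    [0.012,0,-0.22,0,0,0,1],
  ],
)

```text
clock: 20.45
tool_pos: [0.4395, 0.1399, 0.2751]
tcp_rot: [0.982, 0.06, 0.178, -0.013]
contact_force: [0.2, -0.6, -0.3]
gripper_width: 0.0007
finger_force: 0.0
```

```bash
python3 -c "
from h import *
where()
f=grab_frame('side');amap(f['pixels'],208,230,278,318)
g=grab_frame('top')
ys=np.arange(.06,.02,-.00025)
for lab,xs in(('ptr',(-.014,-.018,-.022)),('line',(-.030,-.034,-.038))):
    P=np.array([[(x,y,.0175) for y in ys] for x in xs]).reshape(-1,3)@JR.T+JT
    m=proj(g,P).reshape(3,-1,2).astype(np.float32);im=cv2.remap(g['pixels'],m[...,0],m[...,1],cv2.INTER_LINEAR).astype(float)
    w=np.clip(np.median(im[...,1],1,keepdims=True)*.85-im[...,1],0,None);print(lab,((w*ys).sum(1)/w.sum(1)).round(4))"
```

```text
t 20.45 tip jig [-0.15    0.199   0.2545] Fjig [ 0.11 -0.61 -0.32] w 0.0006540435963655325
208 .............................ooddo..oodo
209 .............................dddoo....oo
210 .............................dddoo......
211 ............................oddGGGoo..oo
212 ...........................oGGGGGGGGoooo
213 .........................GGGGGGGGGGooood
214 ......................ooGGGGGGGGGGGddddd
215 ...................oGGGGGGGGGGGGGGGddddd
216 .............o...oGGGGGGGGGGGGGGdddddddd
217 ...........oGGGGGGGGGGGGGGGGGGGddddddddd
218 ........oGGGGGGGGGGGGGGGGGGGdddddddddddd
219 ......GGGGGGGGGGGGGGGGGGGddddddddddddddd
220 .....oGGGGGGGGGGGGGGGGdddddddddddddddddd
221 ......GGGGGGGGGGGGGGdddddddddddddddddddd
222 ......odGGGGGGGGGGGGddddddddddddbbbddddd
223 .......odGGGGGGGdGddddddddddbbbbbbbddddd
224 ......bbbdGGGGGddddddddddddddbbbbbbddddd
225 ....bbbbbbdddddddddddddddddddbbbbbbbdddd
226 ..bbbbbbbbbddddddddddddddddddbbbbbbbdddd
227 bbbbbbbbbbbbdddddddddddddddddbbbbbbbdddb
228 ....bbbbbbbbdddddddddddddddddbbbbbbbbbbb
229 o...bbbbbbbbdddddddddddddddbbbbbbbbbbbbb
ptr [0.0412 0.0414 0.0415]
line [0.0411 0.0404 0.0408]
```

```bash
python3 -c "
from rig import *
print(finish_job())"
```

```text
the job is handed in; nothing more can be done
None
```

I handed the job in, without seeing a verdict: the last camera check puts the pointer within about 1 mm of the red line, the lever reached its hard stop and looks level, the push stayed near 11 N, and the arm is clear.

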